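# Put the spice jar away and latch the bin's gate

## Robot

A 7-joint arm with a two-finger parallel gripper is mounted at the origin on the work surface. World frame = base frame: x ahead of the robot, y to its left, z up, the work surface at z = 0. Lengths are in m, angles in rad, forces in N, time in s.
With the tool pointing down it reaches from about 0.425 to 0.825 m from the base axis. Payload 3.6 kg.
Tool frame: the origin (TCP) lies midway between the tips of the shut fingers; the grasp point (between the pads) lies 19 mm behind it (robot.hold_point_z is the distance from the TCP to the grasp point, in m); z points along the fingers, y is the line along which they close (so a half turn about z gives the same grasp; the last joint's range is limited). The gripper opens to 93 mm and grips with 3 to 60 N. Pads are 15 mm wide; open, the fingers measure 128 mm over their backs; the gripper's body (75 mm by 188 mm) begins 65 mm behind the grasp point.
Start: joints at [-1.345, 0.615, -0.013, 1.423, 0.008, 1.103, -0.04], TCP at [0.163, 0.629, 0.219] pointing down, gripper open.
Joint ranges: [-3.12, 3.12], [-0.3, 2.06], [-1.34, 1.32], [0.26, 2.42], [-1.36, 4.5], [0.01, 1.98], [-2.84, 2.84]. Speed limits (rad/s): [2.79, 2.79, 3.14, 3.14, 3.14, 3.14, 3.14].

## Interface

Orientations are given as a rotation vector (axis times angle).
In Python, from cell import robot, imaging, ticket gives the robot as it stands.
- The arm moves only by the tool jog_arm, never from a script. Its arguments are lists of equal length, an entry for each row: "xyz": the shift along the tool's x, y, z normalised to -1 to 1, where 1 is 0.3 m, a list of three; "dr": the turn, a rotation vector about the tool's x, y, z normalised to -1 to 1, where 1 is 120 degrees, a list of three; "fingers": the closure, from -1 (fully open) to 1 (shut). A call has 1 to 10 rows; each row is the pose to reach, as a shift and turn from the pose commanded when the call began, along the tool's axes at that moment; what a row does not reach only later rows make up. A row lasts 1/10 s, in which the tool goes at most 50 mm and 8.59 degrees, less where a joint would pass 70% of its speed; a pose out of reach is approached as far as the arm can. A call with a number of a shift or a turn outside -1 to 1 is refused whole. A call with a gripper value outside its range is refused whole. The fingers move at their own pace and stop on an object; the grip force is fixed at half the most. Time passes only in rows, so rows that repeat a pose let the fingers close. It gives the time, the measured TCP pose, the force, the opening and the grip force at its end, in the units of the state.
- robot.sense(): the state, without advancing time (a new reading comes with each control period).
- imaging.snapshot(name): name is "scene" or "top" or "wrist"; returns a dict with "color" (384x512x3 uint8, blue, green, red), "fx", "fy", "cx", "cy" (pixels), "R" (3x3) and "t" (3): a world point X has camera coordinates R X + t; the wrist camera has in their place "hand_eye" (4x4, takes a point from camera to tool coordinates, whose origin is the TCP and whose axes are the flange's). Camera axes: x right, y down, z forward; pixel columns grow to the right and rows downward; lengths in m; the calibration is good to about 2 mm. A picture is of the moment at which its call begins: read the wrist's pose just before it. There is no depth.
- ticket.finish_job(): hands the job in; it is judged then, once.
The state is a dict: "time": time; "q": joint angles; "qd": joint speeds; "joint_torque": joint torques, N m; "tool_pos": TCP position; "tcp_rot": TCP orientation; "contact_force": force on the tool from outside, world axes, zero at the start; "ft_torque": the same for the moment, N m; "finger_gap": opening from 0.0 (shut) to 1.0 (fully open); "grasp_force": force on a finger pad.
Only numpy, scipy, OpenCV 4.12 (cv2) and the standard library are available. Lean on these libraries where they do the work, as an engineer would, in place of code of your own. Each camera call takes 0.05 s, during which the arm holds its last target. There are 200 camera calls.

## Task

Stand the spice jar that is out on the sideboard in the empty bay of the white spice bin, upright and set down gently. Then push the bin's front gate shut until its sprung latch rides over the keeper and snaps in behind it, so that the gate stays shut by itself. Ease the gate home without slamming or forcing it, and leave everything else standing where it is.

Things in the scene. Friction and masses are not known exactly. Their poses are not given: they have to be found in the camera images.
- bin: White plastic spice bin, fixed: 100 mm deep (x), 188 wide (y), walls 60 high and 4 thick, floor 5 thick, open on top. Origin: centre of its underside; -x is its open front, closed by the gate; z up. Two dividers (tops 30 mm above the sideboard) make three bays 58 mm wide, centred at y = -61, 0, +61 mm, x = 0. Two bays hold a jar like the one outside.
- pad: Round cork pad, 52 mm across and 3 mm thick, fixed on the bin's floor in the middle of the empty bay (any of the three); origin: centre of its underside, so the jar stands 3 mm above it.
- jar: The spice jar to be put away: round glass jar with steel cap, 40 mm across, 95 mm high, about 0.11 to 0.21 kg, standing loose on the sideboard. Origin: centre of its underside, z up. Gripped 80 mm up, the fingertips clear the bin's walls and gate.
- gate (a joint): Hinge angle of the bin's front gate, rad: 0 nominally shut, positive as it swings open towards the robot (starts 0.4 to 0.75); it stays where left. A latch at its free (-y) end meets a steel keeper in a slot on the bin, up to 12 mm further in or out each time: the latch first touches between 0.22 and 0.065 rad and snaps in between 0.085 and -0.06. Over 1.2 rad/s counts as slamming.
- bolt (a joint): The bevelled steel latch bolt in the gate's free end, m: 0 sprung fully out, growing as it is pressed in (about 6 mm while riding over the keeper, 0 again once snapped in). 14 mm high, centred 45 mm above the sideboard, it stands 12 mm out of the gate's end; its 4 mm raised housing covers the last 17 mm of the gate's front face.
- buffer (a joint): How far the black rubber buffer behind the gate's free end (9 mm wide, carried by the keeper) is pressed in, m: 0 free, about 0.001 when the gate is latched (it keeps the latch from rattling), up to 0.008.
- gate_hinge (a point): A point on the gate's upright hinge axis, 35 mm above the sideboard (at the bin's x = -56, y = +86 mm); turns with the gate: -y along the gate to its free end, -x out of its front face, z up. The gate is a white plastic panel, mid-plane through the hinge, 10 mm thick, reaching from 6 to 166 mm from the hinge and 8 to 62 mm above the sideboard.
- gate_face (a point): A point on the gate's front face, 125 mm from the hinge, 35 mm up, a good place to push, along its +x (axes as gate_hinge). Pushed here, riding over the keeper takes some 4 to 11 N, then it eases, and a rubber buffer (about 6 N/mm at the free end) must be pressed with 8 to 12 N before the latch snaps in: 13 to 15 N square to the face has surely latched. Over 17 N on the gate counts as forcing it.
- jar_a: A jar in one bay of the bin, like the jar to be put away, loose; leave it. Origin: centre of its underside.
- jar_b: The jar in another bay of the bin, loose; leave it. Origin: centre of its underside.
- sugar_bowl: Stainless steel sugar bowl with clip-on lid, 105 mm across, 98 mm high, loose; leave it. Origin: centre of its underside.
- milk_jug: Glass milk jug, 80 mm across, 110 mm high, handle at its +y, loose; leave it. Origin: centre of its underside.
- cups: Two red ceramic espresso cups nested together, 66 mm across, 77 mm high, loose; leave them. Origin: centre of the underside.
- dipper: Wooden honey dipper lying down, 150 mm long, 28 mm thick head at its origin, handle along its +x, loose; leave it.
There are look-alikes about, which are no part of the job. Leave any green or pink look-alike of the bin alone.

How it is judged:
On the way, in this order (a step that is already met when the one before it is completed fails the run):
1. the jar stands upright on the floor of the bin, let go (x of jar in the frame of bin between -0.03 and 0.03 m and y of jar in the frame of bin between -0.085 and 0.085 m and z of jar in the frame of bin below 0.016 m and angle between jar's own z axis and vertical below 0.12 rad and linear speed of jar below 0.03 m/s and contact force between the fingers and jar below 0.1 N), for 0.2 s.
2. the gate is shut with its bolt sprung out behind the keeper (value of joint gate below 0.11 rad and value of joint buffer above 0.0004 m and value of joint bolt below 0.0015 m), for 0.2 s.
At the end, for the whole second after the job is handed in: The jar stands upright (within 0.12 rad) and at rest in the bin: underside below 16 mm, centre within 30 mm (x) and 85 mm (y) of the bin's. The gate is latched by itself and still: hinge below 0.11 rad, bolt pressed in less than 1.5 mm, and the buffer held pressed by over 0.4 mm (all of step 2 and x of jar in the frame of bin between -0.03 and 0.03 m and y of jar in the frame of bin between -0.085 and 0.085 m and z of jar in the frame of bin below 0.016 m and angle between jar's own z axis and vertical below 0.12 rad and linear speed of jar below 0.03 m/s and velocity of joint gate between -0.05 and 0.05 rad/s); the robot touches nothing.
It fails at once if the gate is forced (more than 17 N on it) (contact force between the arm and gate above 17 N).
It fails at once if the gate is forced (more than 17 N on it) (contact force between the fingers and gate above 17 N).
It fails at once if the gate is slammed (faster than 1.2 rad/s) (velocity of joint gate below -1.2 rad/s).
It fails at once if the jar is dropped into the bin (z of jar in the frame of bin below 0.04 m and x of jar in the frame of bin between -0.045 and 0.045 m and y of jar in the frame of bin between -0.09 and 0.09 m and linear speed of jar above 0.4 m/s).
It fails at once if a bystander is moved by more than 30 mm or tipped (distance of any of jar_a, jar_b, sugar_bowl, milk_jug, cups, dipper from where it was at the start of the episode above 0.03 m or angle between any of jar_a, jar_b, sugar_bowl, milk_jug, cups, dipper's own z axis and vertical above 0.3 rad).
It also fails if it takes over 54 s, if anything falls off the work surface, if the arm or the gripper's body presses on something with over 40 N, if the wrist force passes 120 N, or if a joint passes its speed limit or range.

## Working session

There is one attempt and no reset: what is moved stays moved. The work goes in short steps, Python scripts to look and compute and a tool call to move; the robot and the scene stay as the last step left them, time stands still between calls to the robot, and variables do not carry over. Pictures are saved under pics/ and viewed, at most 10 in all, crops included, and the job is handed in when it is done.

Besides the shell and the picture viewer there is one more tool, called after "Request:" in YAML: its name, and indented under it one key for each argument. jog_arm: Moves the arm, as the interface text tells. Its arguments: {"type":"object","properties":{"xyz":{"type":"array","items":{"type":"array","items":{"type":"number","minimum":-1,"maximum":1}}},"dr":{"type":"array","items":{"type":"array","items":{"type":"number","minimum":-1,"maximum":1}}},"fingers":{"type":"array","items":{"type":"number"}}},"required":["xyz","dr","fingers"]}

```bash
mkdir -p pics; ls
python3 - <<'E'
from cell import robot, imaging
import cv2,numpy as np,pickle
s=robot.sense();print({k:np.round(v,3) for k,v in s.items()}, robot.hold_point_z)
d={}
for n in("scene","top"):
    p=imaging.snapshot(n);d[n]=p;cv2.imwrite(f"pics/{n}0.png",p["color"])
    print(n,p["fx"],p["fy"],p["cx"],p["cy"],np.round(p["R"],3).tolist(),np.round(p["t"],3))
pickle.dump(d,open("cal.pkl","wb"))
E
```

```text
pics
{'time': np.float64(0.0), 'q': array([-1.345,  0.616, -0.013,  1.425,  0.008,  1.103, -0.04 ]), 'qd': array([-0.001,  0.001,  0.   , -0.002, -0.001, -0.   , -0.   ]), 'joint_torque': array([ 1.0000e-03, -4.5894e+01,  2.0900e-01, -1.6574e+01, -6.1000e-02,
        2.1000e-02,  0.0000e+00]), 'tool_pos': array([0.162, 0.629, 0.217]), 'tcp_rot': array([-0.396, -3.116,  0.004]), 'contact_force': array([-0.468,  0.37 , -0.027]), 'ft_torque': array([-0.013,  0.005,  0.04 ]), 'grasp_force': np.float64(0.0), 'finger_gap': np.float64(0.999)} 0.0188
scene 403.3900652251065 403.3900652251065 252.71663848792213 193.7860326239994 [[0.315, 0.949, 0.018], [0.724, -0.228, -0.651], [-0.614, 0.218, -0.759]] [-0.147 -0.316  1.443]
top 471.9866540030242 471.9866540030242 256.17901329912223 190.46574899425926 [[-0.022, -1.0, 0.003], [-0.997, 0.022, -0.068], [0.068, -0.004, -0.998]] [0.006 0.468 1.205]
```

Run:
```python
import cv2
for n in("scene","top"):
    a=cv2.imread(f"pics/{n}0.png");cv2.imwrite(f"pics/{n}0b.png",cv2.resize(a,(800,600),interpolation=cv2.INTER_CUBIC))
```

```text
(no output)
```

View pics/scene0b.png

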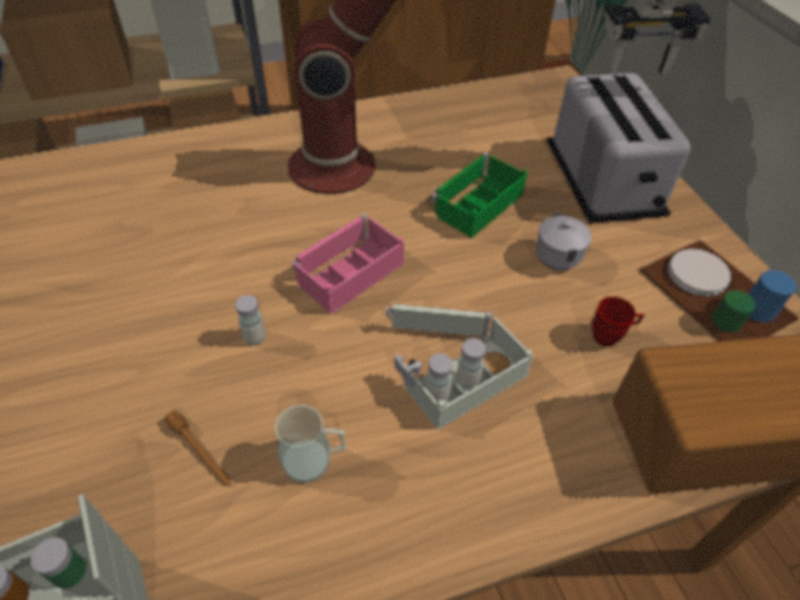

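View pics/top0b.png

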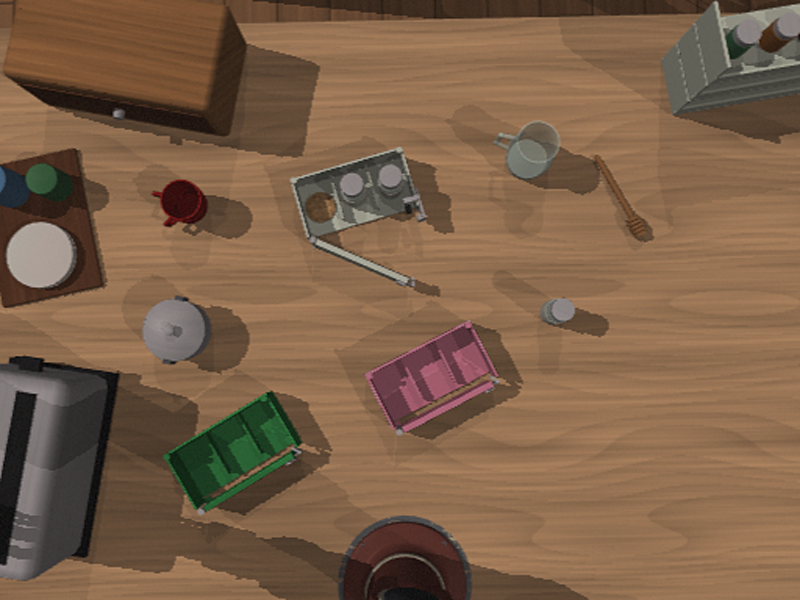

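The top view (800x600) shows these:
- White bin at about (355,200), with the pad in the hinge-side bay at (321,207).
- Gate from the hinge (312,240) to its free end (412,283).
- Candidate jars: the loose one at (558,311), and two in the bin at (352,186) and (390,178). The bottles in the far white box at (740,40) are look-alikes.

The loose jar on its own at (558,311) is the one that fits. I'll confirm it in a crop.

Run:
```python
import cv2
a=cv2.imread("pics/top0.png")[85:215,180:380];cv2.imwrite("pics/c1.png",cv2.resize(a,(800,520),interpolation=cv2.INTER_CUBIC))
```

```text
(no output)
```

View pics/c1.png

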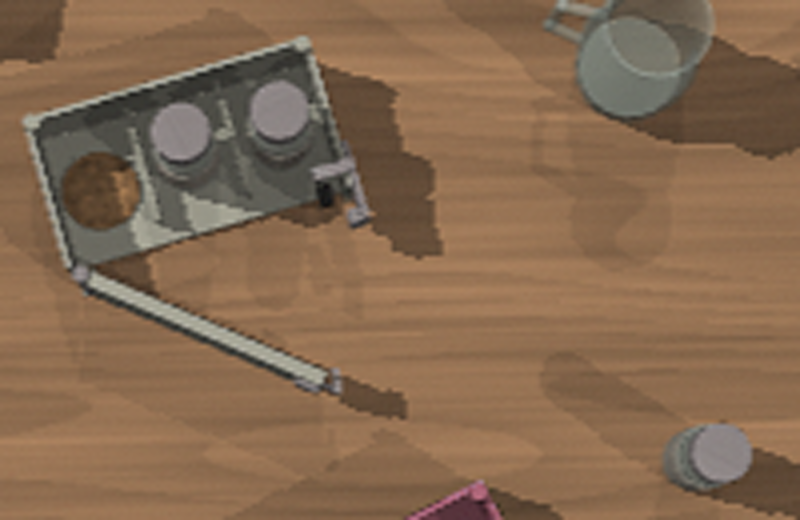

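The crop confirms it. The loose jar's cap is at (721,454), the pad at (101,190), the gate hinge at (80,272) and the gate's free end at about (325,380). Next I'll cast rays.

```bash
cat > h.py <<'E'
import pickle,numpy as np,cv2
from scipy.spatial.transform import Rotation as Ro
d=pickle.load(open("cal.pkl","rb"))
def ray(p,u,v,z):
    c=-p["R"].T@p["t"]; w=p["R"].T@np.array([(u-p["cx"])/p["fx"],(v-p["cy"])/p["fy"],1]); return (c+w*(z-c[2])/w[2])
def top(u,v,z): return ray(d["top"],180+u/4-.4,85+v/4-.4,z)
def scene(u,v,z): return ray(d["scene"],u*.64-.2,v*.64-.2,z)
E
python3 - <<'E'
from h import *
P={k:top(*v)[:2] for k,v in dict(jar=(721,454,.095),pad=(101,190,.008),ja=(180,133,.095),jb=(279,113,.095),BL=(27,121,.06),BR=(307,42,.06),hinge=(80,272,.062),free=(325,380,.062),cups=(0,0,0)).items()}
for k,v in P.items():print(k,np.round(v,4))
print("jar scene",scene(247,303,.095),"pad scene",scene(497,362,.008))
w=P["BL"]-P["BR"];print("width",np.hypot(*w),"bin yaw from back",np.arctan2(-w[0],w[1]))
w=P["ja"]-P["jb"];print("yaw jars",np.arctan2(-w[0],w[1]),np.hypot(*w))
yaw=np.arctan2(*( -(P["BL"]-P["BR"])[0],(P["BL"]-P["BR"])[1]))
R=np.array([[np.cos(yaw),-np.sin(yaw)],[np.sin(yaw),np.cos(yaw)]])
bp=lambda p,l:np.round(p-R@np.array(l),4)
for k,l in dict(pad=(0,.061),ja=(0,0),jb=(0,-.061),BL=(.05,.094),BR=(.05,-.094),hinge=(-.056,.086)).items():print("bin from",k,bp(P[k],l))
g=P["free"]-P["hinge"];print("gate len",np.hypot(*g),"angle",-(np.arctan2(g[0],-g[1])*-1+0)-0, "rel", np.arctan2(-(R.T@g)[0],-(R.T@g)[1]))
E
```

```text
jar [ 0.4389 -0.2537]
pad [0.6252 0.1273]
ja [0.6423 0.0696]
jb [0.6534 0.0089]
BL [0.6599 0.1679]
BR [ 0.7067 -0.0095]
hinge [0.5631 0.1356]
free [ 0.492 -0.016]
cups [0.7559 0.1934]
jar scene [ 0.44284626 -0.25216156  0.095     ] pad scene [0.62546277 0.13176128 0.008     ]
width 0.1834714387280555 bin yaw from back 0.2580112121554601
yaw jars 0.18071977454736057 0.06172091006615124
bin from pad [0.6408 0.0683]
bin from ja [0.6423 0.0696]
bin from jb [0.6378 0.0679]
bin from BL [0.6356 0.0643]
bin from BR [0.6344 0.0686]
bin from hinge [0.6392 0.0668]
gate len 0.1674658615761774 angle -0.4384725016937735 rel 0.6964837138492336
```

```bash
cat >> h.py <<'E'
from cell import robot
def down(a):  # tool z down, tool y at world angle a
    y=np.array([np.cos(a),np.sin(a),0]);z=np.array([0,0,-1.]);return Ro.from_matrix(np.c_[np.cross(y,z),y,z])
def go(*pts):
    s=robot.sense();R=Ro.from_rotvec(s["tcp_rot"]);p=np.array(s["tool_pos"])
    ym=R.as_matrix()[:,1];print("t",s["time"],"p",p.round(4),"yaw",round(np.arctan2(ym[1],ym[0]),3),"q7",s["q"][6].round(2),"F",np.round(s["contact_force"],1),"gap",s["finger_gap"].round(3),s["grasp_force"].round(1))
    for x,a in pts:
        v=R.inv().apply(np.array(x)-p); r=(R.inv()*down(a)).as_rotvec()
        print(x,"xyz",(v/.3).round(3),"dr",(r/np.radians(120)).round(3),"rows",np.ceil(max(np.hypot(*v[:2])/.05,abs(v[2])/.05,np.degrees(np.linalg.norm(r))/8.59)))
E
python3 - <<'E'
from h import *
for a in(.258,.258-np.pi): go(((.40,.44,.22),a),((.5,.3,.22),a))
E
```

```text
Traceback (most recent call last):
  File "h.py", line 13, in go
    ym=R.as_matrix()[:,1];print("t",s["time"],"p",p.round(4),"yaw",round(np.arctan2(ym[1],ym[0]),3),"q7",s["q"][6].round(2),"F",np.round(s["contact_force"],1),"gap",s["finger_gap"].round(3),s["grasp_force"].round(1))
                                                                                                                                                                     ^^^^^^^^^^^^^^^^^^^^^
AttributeError: 'float' object has no attribute 'round'
```

```bash
sed -i 's/s\["q"\]\[6\].round(2)/round(float(s["q"][6]),2)/; s/s\["finger_gap"\].round(3),s\["grasp_force"\].round(1)/round(float(s["finger_gap"]),3),round(float(s["grasp_force"]),1)/' h.py
python3 - <<'E'
from h import *
for a in(.258,.258-np.pi): go(((.40,.44,.22),a),((.41,.40,.22),a))
E
```

```text
t 0.1 p [0.1624 0.6286 0.2176] yaw 1.318 q7 -0.04 F [-0.1 -0.3 -0.1] gap 1.001 0.0
(0.4, 0.44, 0.22) xyz [-0.924 -0.411 -0.007] dr [-0.001  0.001  0.506] rows 8.0
(0.41, 0.4, 0.22) xyz [-0.99  -0.532 -0.007] dr [-0.001  0.001  0.506] rows 8.0
t 0.1 p [0.1624 0.6286 0.2176] yaw 1.318 q7 -0.04 F [-0.1 -0.3 -0.1] gap 1.001 0.0
(0.4, 0.44, 0.22) xyz [-0.924 -0.411 -0.007] dr [-0.001 -0.001 -0.994] rows 14.0
(0.41, 0.4, 0.22) xyz [-0.99  -0.532 -0.007] dr [-0.001 -0.001 -0.994] rows 14.0
```

Request:
jog_arm:
  xyz:
    - [-0.92,-0.41,0]
    - [-0.92,-0.41,0]
    - [-0.92,-0.41,0]
    - [-0.92,-0.41,0]
    - [-0.92,-0.41,0]
    - [-0.92,-0.41,0]
    - [-0.99,-0.53,0]
    - [-0.99,-0.53,0]
  dr:
    - [0,0,0.506]
    - [0,0,0.506]
    - [0,0,0.506]
    - [0,0,0.506]
    - [0,0,0.506]
    - [0,0,0.506]
    - [0,0,0.506]
    - [0,0,0.506]
  fingers: [-1,-1,-1,-1,-1,-1,-1,-1]

```text
time: 0.9
tool_pos: [0.4148, 0.3927, 0.2186]
tcp_rot: [1.932, 2.47, -0.006]
contact_force: [0.8, 1.0, 0.6]
finger_gap: 0.999
grasp_force: 0.0
```

Run:
```python
from h import *
go(((.50,.14,.21),.258),((.50,.10,.21),.258))
```

```text
t 0.9 p [0.4148 0.3927 0.2186] yaw 0.243 q7 -0.4 F [0.8 1.  0.6] gap 0.999 0.0
(0.5, 0.14, 0.21) xyz [-0.886  0.073  0.034] dr [ 0.     0.003 -0.007] rows 6.0
(0.5, 0.1, 0.21) xyz [-1.015  0.041  0.035] dr [ 0.     0.003 -0.007] rows 7.0
```

Request:
jog_arm:
  xyz:
    - [-0.98,0.04,0.03]
    - [-0.98,0.04,0.03]
    - [-0.98,0.04,0.03]
    - [-0.98,0.04,0.03]
    - [-0.98,0.04,0.03]
    - [-0.98,0.04,0.03]
    - [-0.98,0.04,0.03]
  dr:
    - [0,0,0]
    - [0,0,0]
    - [0,0,0]
    - [0,0,0]
    - [0,0,0]
    - [0,0,0]
    - [0,0,0]
  fingers: [-1,-1,-1,-1,-1,-1,-1]

```text
time: 1.6
tool_pos: [0.4985, 0.1121, 0.2098]
tcp_rot: [1.929, 2.475, -0.004]
contact_force: [0.5, 0.0, -0.5]
finger_gap: 0.995
grasp_force: 0.0
```

Run:
```python
from h import *
go(((.46,-.17,.2),.258),((.47,-.1,.21),.258))
```

```text
t 1.6 p [0.4985 0.1121 0.2098] yaw 0.247 q7 0.15 F [ 0.5  0.  -0.5] gap 0.995 0.0
(0.46, -0.17, 0.2) xyz [-0.88  -0.354  0.037] dr [-0.     0.002 -0.005] rows 6.0
(0.47, -0.1, 0.21) xyz [-0.662 -0.265  0.002] dr [-0.     0.002 -0.005] rows 5.0
```

Request:
jog_arm:
  xyz:
    - [-0.88,-0.35,0.03]
    - [-0.88,-0.35,0.03]
    - [-0.88,-0.35,0.03]
    - [-0.88,-0.35,0.03]
    - [-0.88,-0.35,0.03]
    - [-0.88,-0.35,0.03]
    - [-0.88,-0.35,0.03]
  dr:
    - [0,0,0]
    - [0,0,0]
    - [0,0,0]
    - [0,0,0]
    - [0,0,0]
    - [0,0,0]
    - [0,0,0]
  fingers: [-1,-1,-1,-1,-1,-1,-1]

```text
time: 2.3
tool_pos: [0.4618, -0.1671, 0.2007]
tcp_rot: [1.926, 2.48, -0.004]
contact_force: [-0.8, 0.3, -0.2]
finger_gap: 1.0
grasp_force: 0.0
```

Run:
```python
from h import *
from cell import imaging
go(((.440,-.253,.16),.258))
s=robot.sense();p=imaging.snapshot("wrist");cv2.imwrite("pics/w1.png",p["color"])
T=p["hand_eye"];print(T.round(3).tolist(),p["fx"],p["cx"],p["cy"])
```

```text
t 2.3 p [ 0.4618 -0.1671  0.2007] yaw 0.25 q7 0.75 F [-0.8  0.3 -0.2] gap 1.0 0.0
(0.44, -0.253, 0.16) xyz [-0.259 -0.141  0.137] dr [-0.     0.001 -0.004] rows 2.0
[[-0.001, -0.958, -0.287, 0.08], [1.0, -0.001, -0.001, -0.001], [0.0, -0.287, 0.958, -0.166], [0.0, 0.0, 0.0, 1.0]] 265.2753406902462 259.83652883459234 190.44187541887487
```

View pics/w1.png

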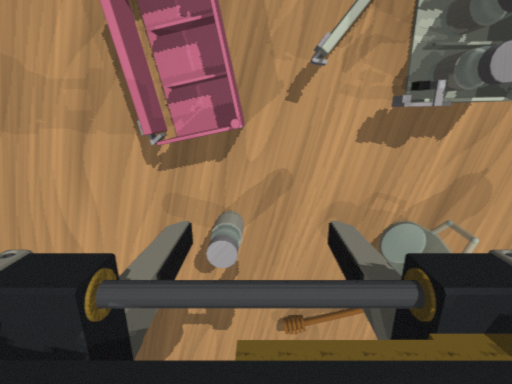

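The wrist view shows the jar's cap at (222,254), between the open fingers. The gate's free end is at (320,58).

```bash
cat >> h.py <<'E'
T=np.array([[-0.001,-0.958,-0.287,0.08],[1,-0.001,-0.001,-0.001],[0,-0.287,0.958,-0.166]]);F=265.275
def wr(u,v,z,s):
    R=Ro.from_rotvec(s["tcp_rot"]);c=R.apply(T[:,3])+s["tool_pos"];w=R.apply(T[:,:3]@[(u-259.84)/F,(v-190.44)/F,1]);return c+w*(z-c[2])/w[2]
E
python3 - <<'E'
from h import *
s=robot.sense();print(wr(222,254,.095,s),wr(320,58,.062,s))
go(((.440,-.253,.12),.258))
E
```

```text
[ 0.43861702 -0.24998193  0.095     ] [ 0.48863595 -0.019463    0.062     ]
t 2.35 p [ 0.4626 -0.1635  0.2005] yaw 0.255 q7 0.75 F [1.4 0.4 0.5] gap 0.998 0.0
(0.44, -0.253, 0.12) xyz [-0.27  -0.148  0.268] dr [-0.     0.    -0.002] rows 2.0
```

Request:
jog_arm:
  xyz:
    - [-0.27,-0.15,0.1]
    - [-0.27,-0.15,0.2]
    - [-0.27,-0.15,0.2]
    - [-0.27,-0.15,0.3]
    - [-0.27,-0.15,0.3]
  dr:
    - [0,0,0]
    - [0,0,0]
    - [0,0,0]
    - [0,0,0]
    - [0,0,0]
  fingers: [-1,-1,-1,-1,-1]

```text
time: 2.85
tool_pos: [0.4392, -0.248, 0.1079]
tcp_rot: [-1.908, -2.486, -0.001]
contact_force: [-0.0, -0.0, 0.1]
finger_gap: 1.0
grasp_force: 0.0
```

Run:
```python
from h import *
go(((.439,-.252,.061),.258))
```

```text
t 2.85 p [ 0.4392 -0.248   0.1079] yaw 0.262 q7 1.0 F [-0.  -0.   0.1] gap 1.0 0.0
(0.439, -0.252, 0.061) xyz [-0.014 -0.003  0.156] dr [-0.002 -0.003  0.002] rows 1.0
```

Request:
jog_arm:
  xyz:
    - [-0.01,0,0.08]
    - [-0.01,0,0.155]
    - [-0.01,0,0.155]
    - [-0.01,0,0.155]
    - [-0.01,0,0.155]
    - [-0.01,0,0.155]
    - [-0.01,0,0.155]
    - [-0.01,0,0.155]
    - [-0.01,0,0.155]
    - [-0.01,0,0.155]
  dr:
    - [0,0,0]
    - [0,0,0]
    - [0,0,0]
    - [0,0,0]
    - [0,0,0]
    - [0,0,0]
    - [0,0,0]
    - [0,0,0]
    - [0,0,0]
    - [0,0,0]
  fingers: [-1,-1,-0.5,0,0.2,1,1,1,1,1]

```text
time: 3.85
tool_pos: [0.4406, -0.255, 0.0643]
tcp_rot: [-1.917, -2.489, 0.001]
contact_force: [-0.9, 0.4, 1.1]
finger_gap: 0.401
grasp_force: 28.8
```

Run:
```python
from h import *
go(((.439,-.252,.18),.258),((.52,0,.2),.258))
```

```text
t 3.85 p [ 0.4406 -0.255   0.0643] yaw 0.258 q7 1.04 F [-0.9  0.4  1.1] gap 0.401 28.8
(0.439, -0.252, 0.18) xyz [ 0.011 -0.003 -0.386] dr [-0. -0.  0.] rows 3.0
(0.52, 0, 0.2) xyz [ 0.754  0.473 -0.453] dr [-0. -0.  0.] rows 6.0
```

Request:
jog_arm:
  xyz:
    - [0,0,-0.12]
    - [0,0,-0.25]
    - [0.03,0.02,-0.38]
    - [0.1,0.06,-0.44]
    - [0.22,0.14,-0.45]
    - [0.35,0.22,-0.45]
    - [0.48,0.3,-0.45]
    - [0.62,0.39,-0.45]
    - [0.75,0.47,-0.45]
    - [0.75,0.47,-0.45]
  dr:
    - [0,0,0]
    - [0,0,0]
    - [0,0,0]
    - [0,0,0]
    - [0,0,0]
    - [0,0,0]
    - [0,0,0]
    - [0,0,0]
    - [0,0,0]
    - [0,0,0]
  fingers: [1,1,1,1,1,1,1,1,1,1]

```text
time: 4.85
tool_pos: [0.521, 0.0082, 0.1982]
tcp_rot: [-1.897, -2.499, -0.006]
contact_force: [-0.8, 0.7, -1.8]
finger_gap: 0.401
grasp_force: 28.7
```

Run:
```python
from h import *
go(((.624,.127,.2),.258))
```

```text
t 4.85 p [0.521  0.0082 0.1982] yaw 0.272 q7 0.42 F [-0.8  0.7 -1.8] gap 0.401 28.7
(0.624, 0.127, 0.2) xyz [ 0.289  0.437 -0.004] dr [ 0.001 -0.003  0.007] rows 4.0
```

Request:
jog_arm:
  xyz:
    - [0.07,0.11,0]
    - [0.15,0.22,0]
    - [0.22,0.33,0]
    - [0.28,0.42,0.02]
    - [0.28,0.42,0.05]
    - [0.28,0.42,0.05]
    - [0.28,0.42,0.05]
  dr:
    - [0,0,0]
    - [0,0,0]
    - [0,0,0]
    - [0,0,0]
    - [0,0,0]
    - [0,0,0]
    - [0,0,0]
  fingers: [1,1,1,1,1,1,1]

```text
time: 5.55
tool_pos: [0.6192, 0.11, 0.1837]
tcp_rot: [-1.919, -2.486, 0.004]
contact_force: [-0.8, -0.8, -0.2]
finger_gap: 0.401
grasp_force: 28.7
```

Run:
```python
from h import *
from cell import imaging
go(((.624,.127,.1),.258))
a=imaging.snapshot("wrist")["color"];b=imaging.snapshot("top")["color"][85:215,180:380]
cv2.imwrite("pics/p1.png",np.hstack([cv2.resize(a,(400,300)),cv2.resize(b,(400,300))]))
go(((.624,.127,.1),.258))
```

```text
t 5.55 p [0.6192 0.11   0.1837] yaw 0.256 q7 0.24 F [-0.8 -0.8 -0.2] gap 0.401 28.7
(0.624, 0.127, 0.1) xyz [0.051 0.03  0.279] dr [-0.001  0.001 -0.001] rows 2.0
t 5.65 p [0.6198 0.1102 0.1847] yaw 0.256 q7 0.24 F [-0.9  1.1 -0.8] gap 0.399 28.7
(0.624, 0.127, 0.1) xyz [0.051 0.028 0.282] dr [-0.     0.    -0.001] rows 2.0
```

View pics/p1.png

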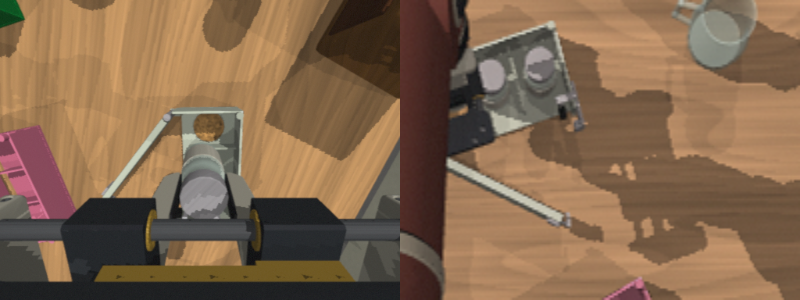

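The wrist half shows the pad at (208,126), ahead of the held jar. The jar is aligned with the bay.

Run:
```python
from h import *
s=robot.sense();print(wr(208*1.28,126*1.28,.008,s), wr(108*1.28,192*1.28,.062,s), wr(168*1.28,117*1.28,.065,s))
```

```text
[0.62236803 0.12831709 0.008     ] [ 0.49524449 -0.0014399   0.062     ] [0.56193174 0.13637851 0.065     ]
```

Request:
jog_arm:
  xyz:
    - [0.05,0.028,0]
    - [0.05,0.028,0]
    - [0.05,0.028,0.06]
    - [0.05,0.028,0.14]
    - [0.05,0.028,0.22]
    - [0.05,0.028,0.28]
    - [0.05,0.028,0.3]
    - [0.05,0.028,0.3]
  dr:
    - [0,0,0]
    - [0,0,0]
    - [0,0,0]
    - [0,0,0]
    - [0,0,0]
    - [0,0,0]
    - [0,0,0]
    - [0,0,0]
  fingers: [1,1,1,1,1,1,1,1]

```text
time: 6.45
tool_pos: [0.624, 0.1291, 0.0935]
tcp_rot: [-1.915, -2.489, 0.002]
contact_force: [-0.7, -0.0, -0.7]
finger_gap: 0.401
grasp_force: 28.7
```

Run:
```python
from h import *
go(((.6235,.1275,.0723),.258))
```

```text
t 6.45 p [0.624  0.1291 0.0935] yaw 0.259 q7 0.25 F [-0.7 -0.  -0.7] gap 0.401 28.7
(0.6235, 0.1275, 0.0723) xyz [-0.005 -0.003  0.071] dr [-0.001 -0.     0.   ] rows 1.0
```

Now the slow descent: 15 mm first, then in 2 mm steps.

Request:
jog_arm:
  xyz:
    - [-0.005,0,0.015]
    - [-0.005,0,0.03]
    - [-0.005,0,0.04]
    - [-0.005,0,0.05]
    - [-0.005,0,0.056]
    - [-0.005,0,0.062]
    - [-0.005,0,0.066]
    - [-0.005,0,0.066]
  dr:
    - [0,0,0]
    - [0,0,0]
    - [0,0,0]
    - [0,0,0]
    - [0,0,0]
    - [0,0,0]
    - [0,0,0]
    - [0,0,0]
  fingers: [1,1,1,1,1,1,1,1]

```text
time: 7.25
tool_pos: [0.6247, 0.1273, 0.0742]
tcp_rot: [-1.917, -2.489, 0.0]
contact_force: [0.3, 0.1, -0.9]
finger_gap: 0.399
grasp_force: 28.7
```

Request:
jog_arm:
  xyz:
    - [0,0,0.004]
    - [0,0,0.008]
    - [0,0,0.01]
    - [0,0,0.01]
  dr:
    - [0,0,0]
    - [0,0,0]
    - [0,0,0]
    - [0,0,0]
  fingers: [1,1,1,1]

```text
time: 7.65
tool_pos: [0.6251, 0.1273, 0.0723]
tcp_rot: [1.917, 2.489, 0.001]
contact_force: [-1.1, 0.4, 4.8]
finger_gap: 0.397
grasp_force: 29.1
```

Request:
jog_arm:
  xyz:
    - [0,0,0]
    - [0,0,0]
    - [0,0,0]
    - [0,0,0]
    - [0,0,0]
    - [0,0,0]
  dr:
    - [0,0,0]
    - [0,0,0]
    - [0,0,0]
    - [0,0,0]
    - [0,0,0]
    - [0,0,0]
  fingers: [0.1,0,-0.1,-0.3,-0.4,-0.4]

```text
time: 8.25
tool_pos: [0.6248, 0.1273, 0.0712]
tcp_rot: [-1.917, -2.489, 0.0]
contact_force: [0.1, -0.2, -0.1]
finger_gap: 0.693
grasp_force: 0.0
```

Request:
jog_arm:
  xyz:
    - [0,0,-0.04]
    - [0,0,-0.12]
    - [0,0,-0.25]
    - [0,0,-0.4]
    - [0,0,-0.45]
    - [0,0,-0.45]
  dr:
    - [0,0,0]
    - [0,0,0]
    - [0,0,0]
    - [0,0,0]
    - [0,0,0]
    - [0,0,0]
  fingers: [-0.4,-0.4,-0.4,-0.4,-0.4,-0.4]

```text
time: 8.85
tool_pos: [0.6269, 0.1273, 0.2107]
tcp_rot: [1.914, 2.485, 0.01]
contact_force: [0.2, -0.9, 0.3]
finger_gap: 0.701
grasp_force: 0.0
```

Run:
```python
from h import *
from cell import imaging
go(((.45,.12,.2),.258))
a=imaging.snapshot("wrist")["color"];b=imaging.snapshot("scene")["color"]
cv2.imwrite("pics/p2.png",np.hstack([cv2.resize(a,(400,300)),cv2.resize(b[160:310,210:410],(400,300))]))
```

```text
t 8.85 p [0.6269 0.1273 0.2107] yaw 0.258 q7 0.21 F [ 0.2 -0.9  0.3] gap 0.701 0.0
(0.45, 0.12, 0.2) xyz [ 0.127 -0.577  0.031] dr [0.004 0.    0.   ] rows 4.0
```

View pics/p2.png

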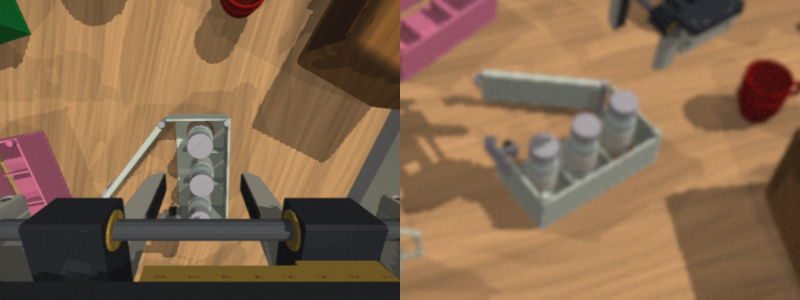

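The jar stands in the hinge-side bay next to its two neighbours. Next is the gate: I'll shut the fingers and push with their flat side, tool -x, turning along with the gate.

```bash
cat >> h.py <<'E'
B=np.array([.638,.0675]);YW=.258
def gp(th,clear,z=.028):
    c,s=np.cos(th),np.sin(th)
    p=np.array([-.056,.086])+.125*np.array([-s,-c])+(.005+.0075+clear)*np.array([-c,s])
    C,S=np.cos(YW),np.sin(YW);w=B+np.array([[C,-S],[S,C]])@p
    return ((round(w[0],4),round(w[1],4),z),YW+np.pi/2-th)
E
python3 - <<'E'
from h import *
print(top(480,485,.06))
go(gp(.7,.025,.2),gp(.7,.025,.04))
E
```

```text
[ 0.42452924 -0.11090507  0.06      ]
t 8.95 p [0.6243 0.1273 0.2063] yaw 0.258 q7 0.21 F [0.7 1.  0.1] gap 0.702 0.0
(np.float64(0.4745), np.float64(0.0394), 0.2) xyz [-0.156 -0.558  0.021] dr [-0.    -0.    -0.416] rows 6.0
(np.float64(0.4745), np.float64(0.0394), 0.04) xyz [-0.156 -0.557  0.554] dr [-0.    -0.    -0.416] rows 6.0
```

Request:
jog_arm:
  xyz:
    - [-0.03,-0.1,0.02]
    - [-0.06,-0.2,0.02]
    - [-0.09,-0.3,0.02]
    - [-0.12,-0.42,0.02]
    - [-0.15,-0.53,0.02]
    - [-0.156,-0.557,0.02]
    - [-0.156,-0.557,0.02]
    - [-0.156,-0.557,0.06]
    - [-0.156,-0.557,0.06]
  dr:
    - [0,0,-0.07]
    - [0,0,-0.14]
    - [0,0,-0.21]
    - [0,0,-0.28]
    - [0,0,-0.35]
    - [0,0,-0.416]
    - [0,0,-0.416]
    - [0,0,-0.416]
    - [0,0,-0.416]
  fingers: [1,1,1,1,1,1,1,1,1]

```text
time: 9.85
tool_pos: [0.4744, 0.0399, 0.1865]
tcp_rot: [-0.69, -3.061, 0.002]
contact_force: [0.6, -0.2, 0.2]
finger_gap: 0.01
grasp_force: 0.0
```

Run:
```python
from h import *
from cell import imaging
go(gp(.7,.025,.08),gp(.7,.025,.03))
cv2.imwrite("pics/p3.png",np.hstack([imaging.snapshot("wrist")["color"][::1,56:456],imaging.snapshot("top")["color"][:,150:550]]))
go(gp(.7,.025,.08),gp(.7,.025,.03))
```

```text
t 9.85 p [0.4744 0.0399 0.1865] yaw 1.128 q7 1.06 F [ 0.6 -0.2  0.2] gap 0.01 0.0
(np.float64(0.4745), np.float64(0.0394), 0.08) xyz [-0.002 -0.001  0.355] dr [-0.001 -0.002 -0.001] rows 3.0
(np.float64(0.4745), np.float64(0.0394), 0.03) xyz [-0.003 -0.     0.522] dr [-0.001 -0.002 -0.001] rows 4.0
t 9.95 p [0.4753 0.0399 0.1876] yaw 1.129 q7 1.06 F [-0.8  1.2  0.2] gap 0.005 0.0
(np.float64(0.4745), np.float64(0.0394), 0.08) xyz [ 0.001 -0.002  0.359] dr [-0.    -0.001 -0.   ] rows 3.0
(np.float64(0.4745), np.float64(0.0394), 0.03) xyz [ 0.001 -0.002  0.525] dr [-0.    -0.001 -0.   ] rows 4.0
```

View pics/p3.png

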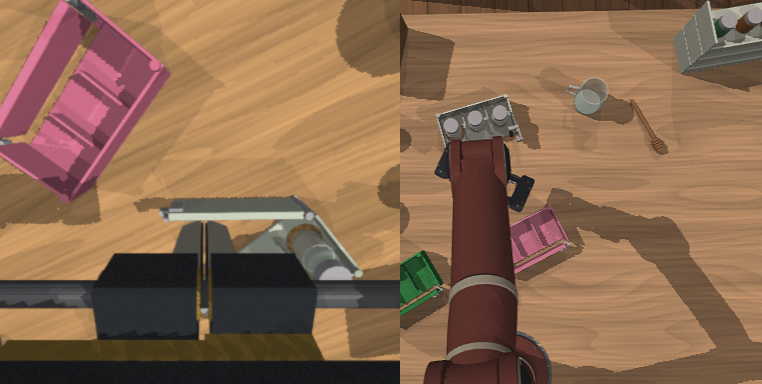

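Run:
```python
from h import *
s=robot.sense()
f,h=wr(56+170,215,.062,s),wr(56+308,215,.062,s);print(f,h)
for z in(.187,.062,.03):
    R=Ro.from_rotvec(s["tcp_rot"]);P=np.array([*s["tool_pos"][:2],z]);c=R.apply(T[:,3])+s["tool_pos"]
    q=T[:,:3].T@R.inv().apply(P-c);print(z,q[0]/q[2]*F+259.84-56,q[1]/q[2]*F+190.44)
m=f-h;print(np.arctan2(-m[0],-m[1])+.258)
```

```text
[ 0.49139878 -0.01353613  0.062     ] [0.56114319 0.13357065 0.062     ]
0.187 205.40995520279506 232.31326351531723
0.062 204.88568968072855 184.40263294320405
0.03 204.81211392585453 177.67882475353068
0.700719791114357
```

The wrist view shows the gate edge at rows 200–220. The point straight below the TCP projects to row 184, so the fingers come down clear in front of the gate. Going down.

Request:
jog_arm:
  xyz:
    - [0,0,0.12]
    - [0,0,0.25]
    - [0,0,0.38]
    - [0,0,0.47]
    - [0,0,0.52]
    - [0,0,0.525]
    - [0,0,0.525]
  dr:
    - [0,0,0]
    - [0,0,0]
    - [0,0,0]
    - [0,0,0]
    - [0,0,0]
    - [0,0,0]
    - [0,0,0]
  fingers: [1,1,1,1,1,1,1]

```text
time: 10.65
tool_pos: [0.4757, 0.0396, 0.0308]
tcp_rot: [-0.688, -3.065, 0.0]
contact_force: [-0.3, 0.3, 0.3]
finger_gap: 0.009
grasp_force: 0.0
```

Run:
```python
from h import *
go(gp(.7,0),gp(.6,0),gp(.5,0),gp(.4,0),gp(.3,0))
```

```text
t 10.65 p [0.4757 0.0396 0.0308] yaw 1.129 q7 1.1 F [-0.3  0.3  0.3] gap 0.009 0.0
(np.float64(0.4971), np.float64(0.0287), 0.028) xyz [-0.08  -0.002  0.009] dr [-0. -0.  0.] rows 1.0
(np.float64(0.5082), np.float64(0.0228), 0.028) xyz [-0.122 -0.004  0.009] dr [-0.    -0.    -0.048] rows 1.0
(np.float64(0.5198), np.float64(0.018), 0.028) xyz [-0.164 -0.002  0.009] dr [-0.    -0.    -0.095] rows 2.0
(np.float64(0.5318), np.float64(0.0144), 0.028) xyz [-0.205  0.004  0.009] dr [-0.    -0.    -0.143] rows 2.0
(np.float64(0.5442), np.float64(0.012), 0.028) xyz [-0.246  0.014  0.009] dr [-0.    -0.    -0.191] rows 3.0
```

Request:
jog_arm:
  xyz:
    - [-0.02,0,0.005]
    - [-0.045,0,0.005]
    - [-0.065,0,0.005]
    - [-0.08,0,0.005]
    - [-0.094,0,0.005]
    - [-0.108,0,0.005]
    - [-0.122,-0.004,0.005]
    - [-0.136,-0.003,0.005]
    - [-0.15,-0.002,0.005]
    - [-0.164,-0.002,0.005]
  dr:
    - [0,0,0]
    - [0,0,0]
    - [0,0,0]
    - [0,0,0]
    - [0,0,-0.016]
    - [0,0,-0.032]
    - [0,0,-0.048]
    - [0,0,-0.064]
    - [0,0,-0.08]
    - [0,0,-0.095]
  fingers: [1,1,1,1,1,1,1,1,1,1]

```text
time: 11.65
tool_pos: [0.5197, 0.0177, 0.0293]
tcp_rot: [-0.375, -3.119, -0.0]
contact_force: [0.2, 0.9, -0.5]
finger_gap: 0.004
grasp_force: 0.1
```

Run:
```python
from h import *
go(gp(.45,0),gp(.4,0),gp(.35,0),gp(.3,0),gp(.25,0))
```

```text
t 11.65 p [0.5197 0.0177 0.0293] yaw 1.331 q7 1.27 F [ 0.2  0.9 -0.5] gap 0.004 0.1
(np.float64(0.5258), np.float64(0.016), 0.028) xyz [-0.021 -0.001  0.004] dr [ 0.    -0.    -0.023] rows 1.0
(np.float64(0.5318), np.float64(0.0144), 0.028) xyz [-0.042 -0.001  0.004] dr [ 0.    -0.    -0.047] rows 1.0
(np.float64(0.538), np.float64(0.013), 0.028) xyz [-0.063 -0.001  0.004] dr [ 0.   -0.   -0.07] rows 1.0
(np.float64(0.5442), np.float64(0.012), 0.028) xyz [-0.084  0.001  0.004] dr [ 0.    -0.    -0.094] rows 2.0
(np.float64(0.5504), np.float64(0.0113), 0.028) xyz [-0.105  0.004  0.004] dr [ 0.    -0.    -0.118] rows 2.0
```

Request:
jog_arm:
  xyz:
    - [-0.01,0,0.003]
    - [-0.021,0,0.003]
    - [-0.032,0,0.003]
    - [-0.042,0,0.003]
    - [-0.053,0,0.003]
    - [-0.063,0,0.003]
    - [-0.074,0,0.003]
    - [-0.084,0.001,0.003]
    - [-0.094,0.002,0.003]
  dr:
    - [0,0,-0.012]
    - [0,0,-0.023]
    - [0,0,-0.035]
    - [0,0,-0.047]
    - [0,0,-0.058]
    - [0,0,-0.07]
    - [0,0,-0.082]
    - [0,0,-0.094]
    - [0,0,-0.106]
  fingers: [1,1,1,1,1,1,1,1,1]

```text
time: 12.55
tool_pos: [0.5472, 0.0116, 0.0285]
tcp_rot: [-0.029, -3.141, 0.0]
contact_force: [0.0, -0.1, 0.8]
finger_gap: 0.008
grasp_force: 0.1
```

Run:
```python
from h import *
from cell import imaging
go(gp(.25,0),gp(.2,0),gp(.15,0),gp(.1,0),gp(.05,0),gp(0,0),gp(-.05,0))
cv2.imwrite("pics/p4.png",np.hstack([imaging.snapshot("wrist")["color"][84:384,56:456],cv2.resize(imaging.snapshot("scene")["color"][160:310,210:410],(400,300))]))
```

```text
t 12.55 p [0.5472 0.0116 0.0285] yaw 1.553 q7 1.43 F [ 0.  -0.1  0.8] gap 0.008 0.1
(np.float64(0.5504), np.float64(0.0113), 0.028) xyz [-0.011 -0.001  0.002] dr [-0.    -0.    -0.012] rows 1.0
(np.float64(0.5567), np.float64(0.0109), 0.028) xyz [-0.032 -0.002  0.002] dr [-0.    -0.    -0.036] rows 1.0
(np.float64(0.563), np.float64(0.0107), 0.028) xyz [-0.053 -0.002  0.002] dr [-0.   -0.   -0.06] rows 1.0
(np.float64(0.5692), np.float64(0.011), 0.028) xyz [-0.073 -0.001  0.002] dr [-0.    -0.    -0.084] rows 2.0
(np.float64(0.5755), np.float64(0.0115), 0.028) xyz [-0.094  0.001  0.002] dr [-0.    -0.    -0.108] rows 2.0
(np.float64(0.5817), np.float64(0.0123), 0.028) xyz [-0.115  0.004  0.002] dr [-0.    -0.    -0.132] rows 2.0
(np.float64(0.5879), np.float64(0.0135), 0.028) xyz [-0.136  0.009  0.002] dr [-0.    -0.    -0.156] rows 3.0
```

View pics/p4.png

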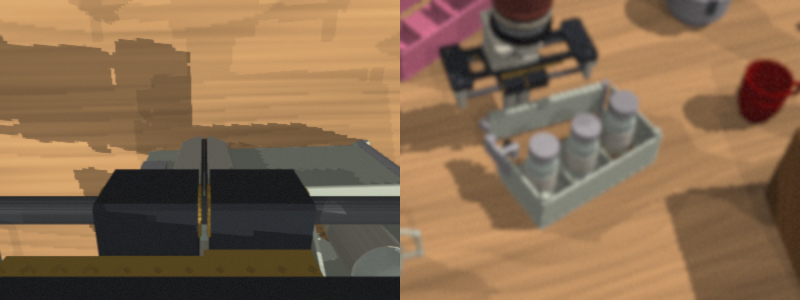

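The gate is following the fingers and is at about 0.27 rad. From here I'll push slowly and watch the force.

Request:
jog_arm:
  xyz:
    - [-0.005,0,0]
    - [-0.01,0,0]
    - [-0.015,0,0]
    - [-0.02,0,0]
    - [-0.025,-0.001,0]
  dr:
    - [0,0,-0.006]
    - [0,0,-0.012]
    - [0,0,-0.018]
    - [0,0,-0.023]
    - [0,0,-0.029]
  fingers: [1,1,1,1,1]

```text
time: 13.15
tool_pos: [0.5545, 0.0113, 0.0284]
tcp_rot: [0.065, -3.141, -0.0]
contact_force: [0.3, 0.1, -0.4]
finger_gap: 0.003
grasp_force: 0.1
```

Request:
jog_arm:
  xyz:
    - [-0.004,0,0]
    - [-0.008,0,0]
    - [-0.012,0,0]
    - [-0.016,0,0]
  dr:
    - [0,0,-0.005]
    - [0,0,-0.009]
    - [0,0,-0.014]
    - [0,0,-0.018]
  fingers: [1,1,1,1]

```text
time: 13.55
tool_pos: [0.5593, 0.0113, 0.0285]
tcp_rot: [0.124, -3.139, 0.0]
contact_force: [0.2, -0.6, -0.4]
finger_gap: 0.005
grasp_force: 0.1
```

Request:
jog_arm:
  xyz:
    - [-0.004,0,0]
    - [-0.008,0,0]
    - [-0.012,0,0]
    - [-0.016,0,0]
  dr:
    - [0,0,-0.005]
    - [0,0,-0.009]
    - [0,0,-0.014]
    - [0,0,-0.018]
  fingers: [1,1,1,1]

```text
time: 13.95
tool_pos: [0.5627, 0.0114, 0.0283]
tcp_rot: [0.183, -3.133, 0.001]
contact_force: [-3.8, -1.0, 3.2]
finger_gap: 0.003
grasp_force: 1.8
```

Request:
jog_arm:
  xyz:
    - [-0.004,0,0]
    - [-0.008,0,0]
    - [-0.012,0,0]
  dr:
    - [0,0,-0.005]
    - [0,0,-0.009]
    - [0,0,-0.014]
  fingers: [1,1,1]

```text
time: 14.25
tool_pos: [0.5664, 0.0115, 0.0283]
tcp_rot: [0.229, -3.13, 0.001]
contact_force: [-6.2, -1.7, 3.7]
finger_gap: 0.004
grasp_force: 2.7
```

Request:
jog_arm:
  xyz:
    - [-0.004,0,0]
    - [-0.008,0,0]
    - [-0.012,0,0]
  dr:
    - [0,0,-0.005]
    - [0,0,-0.009]
    - [0,0,-0.014]
  fingers: [1,1,1]

```text
time: 14.55
tool_pos: [0.5708, 0.012, 0.0283]
tcp_rot: [0.274, -3.129, 0.001]
contact_force: [-2.3, -1.7, 0.5]
finger_gap: 0.005
grasp_force: 1.4
```

Request:
jog_arm:
  xyz:
    - [-0.004,0,0]
    - [-0.008,0,0]
  dr:
    - [0,0,-0.005]
    - [0,0,-0.009]
  fingers: [1,1]

```text
time: 14.75
tool_pos: [0.574, 0.0124, 0.0283]
tcp_rot: [-0.303, 3.126, -0.001]
contact_force: [-1.9, -2.0, -0.5]
finger_gap: 0.004
grasp_force: 1.4
```

Past the crest and the force has eased. Buffer phase next, in sub-millimetre steps.

Request:
jog_arm:
  xyz:
    - [-0.002,0,0]
    - [-0.004,0,0]
  dr:
    - [0,0,-0.002]
    - [0,0,-0.004]
  fingers: [1,1]

```text
time: 14.95
tool_pos: [0.575, 0.013, 0.0283]
tcp_rot: [-0.316, 3.125, -0.001]
contact_force: [-1.9, -1.7, -0.1]
finger_gap: 0.008
grasp_force: 1.3
```

Request:
jog_arm:
  xyz:
    - [-0.002,0,0]
    - [-0.004,0,0]
  dr:
    - [0,0,-0.002]
    - [0,0,-0.004]
  fingers: [1,1]

```text
time: 15.15
tool_pos: [0.5754, 0.013, 0.0283]
tcp_rot: [0.329, -3.123, 0.001]
contact_force: [-3.2, -3.1, 0.2]
finger_gap: 0.005
grasp_force: 2.0
```

Request:
jog_arm:
  xyz:
    - [-0.002,0,0]
    - [-0.004,0,0]
  dr:
    - [0,0,-0.002]
    - [0,0,-0.004]
  fingers: [1,1]

```text
time: 15.35
tool_pos: [0.5758, 0.0131, 0.0283]
tcp_rot: [0.342, -3.12, 0.001]
contact_force: [-5.0, -3.7, 2.5]
finger_gap: 0.006
grasp_force: 2.7
```

Request:
jog_arm:
  xyz:
    - [-0.002,0,0]
    - [-0.004,0,0]
  dr:
    - [0,0,0]
    - [0,0,0]
  fingers: [1,1]

```text
time: 15.55
tool_pos: [0.5765, 0.0132, 0.0283]
tcp_rot: [0.342, -3.119, 0.001]
contact_force: [-5.5, -4.3, 2.6]
finger_gap: 0.007
grasp_force: 3.2
```

Request:
jog_arm:
  xyz:
    - [-0.002,0,0]
    - [-0.004,0,0]
  dr:
    - [0,0,0]
    - [0,0,0]
  fingers: [1,1]

```text
time: 15.75
tool_pos: [0.5767, 0.0133, 0.0283]
tcp_rot: [0.342, -3.117, 0.002]
contact_force: [-6.9, -4.4, 3.6]
finger_gap: 0.007
grasp_force: 3.9
```

Request:
jog_arm:
  xyz:
    - [-0.002,-0.002,-0.001]
    - [-0.004,-0.003,-0.002]
  dr:
    - [0,0,0]
    - [0,0,0]
  fingers: [1,1]

```text
time: 15.95
tool_pos: [0.5768, 0.0133, 0.0283]
tcp_rot: [0.342, -3.114, 0.0]
contact_force: [-8.2, -3.1, 1.9]
finger_gap: 0.005
grasp_force: 4.1
```

Request:
jog_arm:
  xyz:
    - [-0.002,-0.001,0]
    - [-0.004,-0.002,0]
  dr:
    - [0,0,0]
    - [0,0,0]
  fingers: [1,1]

```text
time: 16.15
tool_pos: [0.5771, 0.0134, 0.0283]
tcp_rot: [0.343, -3.112, -0.0]
contact_force: [-10.2, -2.8, 4.9]
finger_gap: 0.006
grasp_force: 5.0
```

Request:
jog_arm:
  xyz:
    - [-0.002,0,-0.002]
    - [-0.003,0,-0.004]
  dr:
    - [0,0,0]
    - [0,0,0]
  fingers: [1,1]

```text
time: 16.35
tool_pos: [0.5768, 0.0133, 0.0285]
tcp_rot: [0.343, -3.11, -0.0]
contact_force: [-8.0, -3.1, -3.3]
finger_gap: 0.007
grasp_force: 4.4
```

Request:
jog_arm:
  xyz:
    - [-0.001,0,-0.001]
    - [-0.002,0,-0.002]
  dr:
    - [0,0,0]
    - [0,0,0]
  fingers: [1,1]

```text
time: 16.55
tool_pos: [0.5769, 0.0133, 0.0285]
tcp_rot: [0.343, -3.108, -0.0]
contact_force: [-8.5, -2.7, -4.7]
finger_gap: 0.003
grasp_force: 4.5
```

Request:
jog_arm:
  xyz:
    - [-0.002,0,0.001]
    - [-0.004,0,0.003]
  dr:
    - [0,0,0]
    - [0,0,0]
  fingers: [1,1]

```text
time: 16.75
tool_pos: [0.5775, 0.0134, 0.0283]
tcp_rot: [0.342, -3.107, 0.0]
contact_force: [-11.4, -3.6, 6.2]
finger_gap: 0.006
grasp_force: 6.3
```

Request:
jog_arm:
  xyz:
    - [-0.001,0,0]
    - [-0.003,0,0]
  dr:
    - [0,0,0]
    - [0,0,0]
  fingers: [1,1]

```text
time: 16.95
tool_pos: [0.5776, 0.0135, 0.0284]
tcp_rot: [0.342, -3.106, 0.0]
contact_force: [-12.2, -3.2, 4.1]
finger_gap: 0.005
grasp_force: 6.6
```

Request:
jog_arm:
  xyz:
    - [-0.001,0,0]
    - [-0.002,0,0]
  dr:
    - [0,0,0]
    - [0,0,0]
  fingers: [1,1]

```text
time: 17.15
tool_pos: [0.5777, 0.0135, 0.0284]
tcp_rot: [0.342, -3.104, 0.001]
contact_force: [-13.1, -4.0, 4.8]
finger_gap: 0.003
grasp_force: 6.9
```

Run:
```python
from h import *
go(gp(.04,0))
```

```text
t 17.15 p [0.5777 0.0135 0.0284] yaw 1.79 q7 1.6 F [-13.1  -4.    4.8] gap 0.003 6.9
(np.float64(0.5767), np.float64(0.0116), 0.028) xyz [ 0.005 -0.006  0.001] dr [ 0.001 -0.009  0.001] rows 1.0
```

Request:
jog_arm:
  xyz:
    - [-0.001,0,-0.001]
    - [-0.001,0,-0.001]
  dr:
    - [0,0,0]
    - [0,0,0]
  fingers: [1,1]

```text
time: 17.35
tool_pos: [0.5777, 0.0135, 0.0284]
tcp_rot: [0.342, -3.104, 0.001]
contact_force: [-13.1, -3.7, 3.9]
finger_gap: 0.008
grasp_force: 6.8
```

Request:
jog_arm:
  xyz:
    - [0.008,0.002,0]
    - [0.016,0.003,0]
    - [0.03,0.003,0]
    - [0.06,0.003,0]
    - [0.1,0.003,0]
    - [0.14,0.003,0]
    - [0.18,0.003,0]
    - [0.18,0.003,-0.15]
    - [0.18,0.003,-0.3]
    - [0.18,0.003,-0.45]
  dr:
    - [0,0,0]
    - [0,0,0]
    - [0,0,0]
    - [0,0,0]
    - [0,0,0]
    - [0,0,0]
    - [0,0,0]
    - [0,0,0]
    - [0,0,0]
    - [0,0,0]
  fingers: [1,1,1,1,1,1,1,1,1,1]

```text
time: 18.35
tool_pos: [0.5351, 0.0052, 0.1679]
tcp_rot: [-0.344, 3.118, 0.002]
contact_force: [1.6, -0.2, -0.9]
finger_gap: 0.004
grasp_force: 0.0
```

Run:
```python
from h import *
from cell import imaging
go(gp(.04,.05,.2))
cv2.imwrite("pics/p5.png",np.hstack([cv2.resize(imaging.snapshot("wrist")["color"],(400,600))[:, :],cv2.resize(imaging.snapshot("scene")["color"][200:275,240:290],(400,600),interpolation=cv2.INTER_CUBIC)]))
```

```text
t 18.35 p [0.5351 0.0052 0.1679] yaw 1.791 q7 1.64 F [ 1.6 -0.2 -0.9] gap 0.004 0.0
(np.float64(0.5279), np.float64(0.0008), 0.2) xyz [ 0.026 -0.009 -0.107] dr [0.    0.003 0.001] rows 1.0
```

View pics/p5.png

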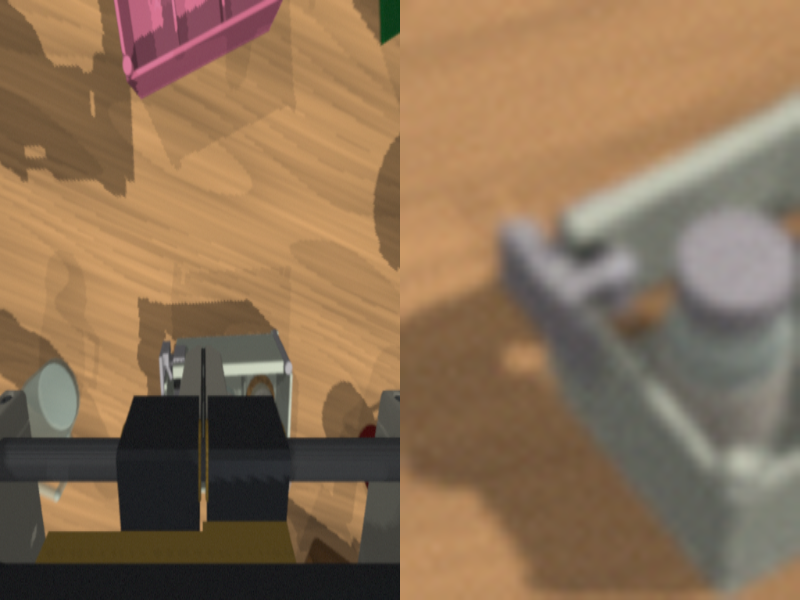

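The gate looks shut: its free end meets the bin at the keeper (right panel about (570,230)). The tool's hinge-side edge may have carried the last push, which shortens the lever, so I'll press once more with the tool tilted to contact further out.

Run:
```python
from h import *
go(((.536,.003,.03),YW+np.pi/2+.02),((.573,.0125,.03),YW+np.pi/2+.02))
```

```text
t 18.45 p [0.5398 0.0055 0.1726] yaw 1.791 q7 1.64 F [ 0.7  0.4 -1.3] gap 0.006 0.0
(0.536, 0.003, 0.03) xyz [ 0.023 -0.005  0.475] dr [-0.001  0.009 -0.028] rows 3.0
(0.573, 0.0125, 0.03) xyz [-0.104 -0.001  0.477] dr [-0.001  0.009 -0.028] rows 3.0
```

Request:
jog_arm:
  xyz:
    - [0.02,0,0.15]
    - [0.02,0,0.3]
    - [0.02,0,0.43]
    - [0.02,0,0.47]
    - [0.02,0,0.47]
    - [-0.02,0,0.47]
    - [-0.05,0,0.47]
    - [-0.08,0,0.47]
    - [-0.09,0,0.47]
    - [-0.09,0,0.47]
  dr:
    - [0,0,-0.028]
    - [0,0,-0.028]
    - [0,0,-0.028]
    - [0,0,-0.028]
    - [0,0,-0.028]
    - [0,0,-0.028]
    - [0,0,-0.028]
    - [0,0,-0.028]
    - [0,0,-0.028]
    - [0,0,-0.028]
  fingers: [1,1,1,1,1,1,1,1,1,1]

```text
time: 19.45
tool_pos: [0.5607, 0.0096, 0.0249]
tcp_rot: [-0.434, 3.11, -0.0]
contact_force: [-0.2, -0.5, -0.4]
finger_gap: 0.006
grasp_force: 0.0
```

Run:
```python
from h import *
go(((.573,.0125,.03),YW+np.pi/2+.02))
```

```text
t 19.45 p [0.5607 0.0096 0.0249] yaw 1.848 q7 1.63 F [-0.2 -0.5 -0.4] gap 0.006 0.0
(0.573, 0.0125, 0.03) xyz [-0.042 -0.002 -0.017] dr [-0.     0.001 -0.   ] rows 1.0
```

Request:
jog_arm:
  xyz:
    - [-0.01,0,-0.01]
    - [-0.022,0,-0.013]
    - [-0.032,0,-0.013]
    - [-0.038,0,-0.013]
    - [-0.042,0,-0.013]
    - [-0.042,0,-0.013]
  dr:
    - [0,0,0]
    - [0,0,0]
    - [0,0,0]
    - [0,0,0]
    - [0,0,0]
    - [0,0,0]
  fingers: [1,1,1,1,1,1]

```text
time: 20.05
tool_pos: [0.572, 0.0129, 0.028]
tcp_rot: [0.434, -3.111, 0.0]
contact_force: [-0.2, 0.2, 0.4]
finger_gap: 0.008
grasp_force: 0.0
```

Request:
jog_arm:
  xyz:
    - [-0.003,0,0]
    - [-0.006,0,0]
  dr:
    - [0,0,0]
    - [0,0,0]
  fingers: [1,1]

```text
time: 20.25
tool_pos: [0.5736, 0.0133, 0.0281]
tcp_rot: [0.434, -3.111, 0.0]
contact_force: [-0.6, -0.4, -0.4]
finger_gap: 0.002
grasp_force: 0.0
```

Request:
jog_arm:
  xyz:
    - [-0.003,0,0]
    - [-0.006,0,0]
  dr:
    - [0,0,0]
    - [0,0,0]
  fingers: [1,1]

```text
time: 20.45
tool_pos: [0.5755, 0.0138, 0.0281]
tcp_rot: [0.434, -3.111, 0.0]
contact_force: [-0.4, -1.1, 0.3]
finger_gap: 0.004
grasp_force: 0.0
```

Request:
jog_arm:
  xyz:
    - [-0.002,0,0]
    - [-0.004,0,0]
  dr:
    - [0,0,0]
    - [0,0,0]
  fingers: [1,1]

```text
time: 20.65
tool_pos: [0.576, 0.0139, 0.0281]
tcp_rot: [0.433, -3.11, 0.0]
contact_force: [-1.8, -0.7, 1.5]
finger_gap: 0.005
grasp_force: 0.9
```

Request:
jog_arm:
  xyz:
    - [-0.002,0,0]
    - [-0.004,0,0]
  dr:
    - [0,0,0]
    - [0,0,0]
  fingers: [1,1]

```text
time: 20.85
tool_pos: [0.5761, 0.014, 0.028]
tcp_rot: [0.433, -3.108, 0.001]
contact_force: [-3.8, -0.3, 4.1]
finger_gap: 0.007
grasp_force: 2.2
```

Request:
jog_arm:
  xyz:
    - [-0.002,0,0]
    - [-0.004,0,0]
  dr:
    - [0,0,0]
    - [0,0,0]
  fingers: [1,1]

```text
time: 21.05
tool_pos: [0.5767, 0.0141, 0.028]
tcp_rot: [0.432, -3.107, 0.001]
contact_force: [-6.7, -1.0, 4.8]
finger_gap: 0.006
grasp_force: 3.2
```

Request:
jog_arm:
  xyz:
    - [-0.002,0,-0.001]
    - [-0.004,0,-0.001]
  dr:
    - [0,0,0]
    - [0,0,0]
  fingers: [1,1]

```text
time: 21.25
tool_pos: [0.577, 0.0142, 0.028]
tcp_rot: [0.432, -3.105, 0.001]
contact_force: [-6.5, -0.6, 5.1]
finger_gap: 0.008
grasp_force: 3.7
```

Request:
jog_arm:
  xyz:
    - [-0.002,0,0]
    - [-0.004,0,0]
  dr:
    - [0,0,0]
    - [0,0,0]
  fingers: [1,1]

```text
time: 21.45
tool_pos: [0.5773, 0.0143, 0.028]
tcp_rot: [0.431, -3.103, 0.001]
contact_force: [-7.7, -2.0, 5.9]
finger_gap: 0.009
grasp_force: 4.3
```

Request:
jog_arm:
  xyz:
    - [-0.001,0,0]
    - [-0.003,0,-0.001]
  dr:
    - [0,0,0]
    - [0,0,0]
  fingers: [1,1]

```text
time: 21.65
tool_pos: [0.5774, 0.0143, 0.0281]
tcp_rot: [0.431, -3.102, 0.002]
contact_force: [-8.3, -1.7, 5.7]
finger_gap: 0.005
grasp_force: 4.6
```

Request:
jog_arm:
  xyz:
    - [-0.002,0,-0.001]
    - [-0.004,0,-0.002]
  dr:
    - [0,0,0]
    - [0,0,0]
  fingers: [1,1]

```text
time: 21.85
tool_pos: [0.5775, 0.0144, 0.0281]
tcp_rot: [0.43, -3.099, 0.002]
contact_force: [-9.2, -2.2, 4.0]
finger_gap: 0.003
grasp_force: 4.9
```

Request:
jog_arm:
  xyz:
    - [-0.002,0,0]
    - [-0.004,0,0]
  dr:
    - [0,0,0]
    - [0,0,0]
  fingers: [1,1]

```text
time: 22.05
tool_pos: [0.5779, 0.0144, 0.0281]
tcp_rot: [0.43, -3.098, 0.002]
contact_force: [-10.2, -1.8, 5.2]
finger_gap: 0.007
grasp_force: 5.7
```

Request:
jog_arm:
  xyz:
    - [-0.002,0,-0.001]
    - [-0.004,0,-0.001]
  dr:
    - [0,0,0]
    - [0,0,0]
  fingers: [1,1]

```text
time: 22.25
tool_pos: [0.5781, 0.0144, 0.0281]
tcp_rot: [0.429, -3.095, 0.002]
contact_force: [-12.9, -3.0, 5.9]
finger_gap: 0.005
grasp_force: 6.2
```

Request:
jog_arm:
  xyz:
    - [-0.002,0,-0.001]
    - [-0.004,0,-0.001]
  dr:
    - [0,0,0]
    - [0,0,0]
  fingers: [1,1]

```text
time: 22.45
tool_pos: [0.5783, 0.0145, 0.0281]
tcp_rot: [0.429, -3.093, 0.003]
contact_force: [-13.6, -3.0, 5.8]
finger_gap: 0.002
grasp_force: 6.8
```

About 14 N square to the face, with the longer lever. Backing off gently.

Request:
jog_arm:
  xyz:
    - [0.01,0,0]
    - [0.02,0,0]
    - [0.04,0,0]
    - [0.07,0,0]
    - [0.11,0,0]
    - [0.16,0,0]
    - [0.2,0,0]
    - [0.2,0,-0.15]
    - [0.2,0,-0.3]
    - [0.2,0,-0.45]
  dr:
    - [0,0,0]
    - [0,0,0]
    - [0,0,0]
    - [0,0,0]
    - [0,0,0]
    - [0,0,0]
    - [0,0,0]
    - [0,0,0]
    - [0,0,0]
    - [0,0,0]
  fingers: [1,1,1,1,1,1,1,1,1,1]

```text
time: 23.45
tool_pos: [0.5299, 0.0009, 0.167]
tcp_rot: [-0.434, 3.108, 0.0]
contact_force: [1.6, 0.5, 0.1]
finger_gap: 0.004
grasp_force: 0.0
```

Request:
jog_arm:
  xyz:
    - [0,0.16,0]
    - [0,0.32,0]
    - [0,0.48,0]
    - [0,0.6,0]
    - [0,0.7,0]
    - [0,0.7,0]
    - [0,0.7,0]
  dr:
    - [0,0,0]
    - [0,0,0]
    - [0,0,0]
    - [0,0,0]
    - [0,0,0]
    - [0,0,0]
    - [0,0,0]
  fingers: [1,1,1,1,1,1,1]

```text
time: 24.15
tool_pos: [0.4721, 0.2032, 0.1654]
tcp_rot: [-0.437, 3.109, 0.001]
contact_force: [0.8, 0.3, -0.0]
finger_gap: 0.006
grasp_force: 0.0
```

Run:
```python
from h import *
from cell import imaging
go()
a=imaging.snapshot("top")["color"];cv2.imwrite("pics/p6.png",np.hstack([cv2.resize(a[90:165,180:280],(400,300),interpolation=cv2.INTER_CUBIC),cv2.resize(a,(400,300))]))
```

```text
t 24.15 p [0.4721 0.2032 0.1654] yaw 1.85 q7 1.28 F [ 0.8  0.3 -0. ] gap 0.006 0.0
```

View pics/p6.png

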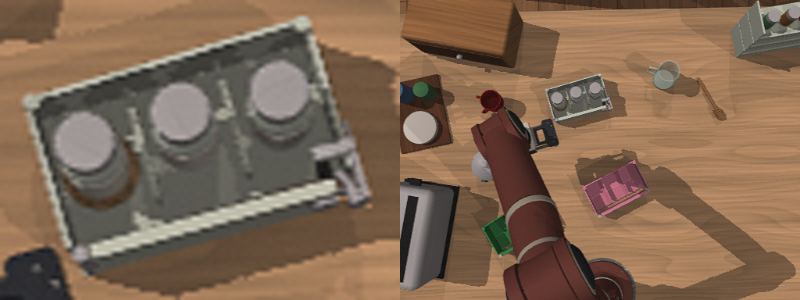

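The top view shows the gate shut against the keeper, with its free end at left panel (335,188). All three jars are upright, with the placed one at (85,140), and the bystanders haven't moved. Handing in.

```bash
python3 -c "
from cell import ticket
print(ticket.finish_job())"
```

```text
the job is handed in; nothing more can be done
None
```

The jar stands upright in the bin's empty bay and I pushed the gate shut with about 14 N, enough to latch; I saw it closed but couldn't see the latch itself, and the hand-in returned no verdict.

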